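Level and bolt the tilting clock stand, then set the carriage clock on it

ROBOT

A 6-joint arm with a two-finger parallel gripper is mounted at the origin on the work surface. World frame = base frame: x ahead of the robot, y to its left, z up, the work surface at z = 0. Lengths are in mm, angles in rad, forces in N, time in s.
With the tool pointing down it reaches from about 350 to 775 mm from the base axis. Payload 7.3 kg.
Tool frame: the origin (TCP) lies midway between the tips of the shut fingers; the grasp point (between the pads) lies 19 mm behind it; z points along the fingers, y is the direction in which the jaws open and shut (so a half turn about z gives the same grasp; the last joint's range is limited). The gripper opens to 92 mm and grips with 3 to 60 N. Pads are 19 mm wide; open, the fingers measure 130 mm over their backs; the gripper's body (75 mm by 190 mm) begins 47 mm behind the grasp point.
Start: joints at [-1.395, 0.342, 1.524, -0, 1.275, -0.146], TCP at [166.067, -498.063, 226.741] pointing down, gripper open.
Joint ranges: [-2.53, 2.53], [-0.77, 2.02], [0.04, 2.7], [-1, 4.14], [0.28, 2.66], [-3.11, 3.11]. Speed limits (rad/s): [2.57, 2.57, 3.14, 3.14, 3.14, 3.14].

INTERFACE

Orientations are given as a rotation vector (axis times angle).
In Python, from station import observe, viewer, finish_job, nets gives the robot as it stands. The module is installed in compiled form; this text tells all that it offers.
- The arm moves only by the shell command python3 -m crank 'ROWS' [FORCE]. ROWS is JSON, a list of rows, each a list of 7 numbers: the shift along the tool's x, y, z as a fraction of full scale, then the turn, a rotation vector about the tool's x, y, z as a fraction of full scale, then the opening in per cent of the stroke, from 0 (shut) to 100 (fully open). In form: [[x, y, z, wx, wy, wz, jaw], ...]. A call has 1 to 20 rows; each row is the pose to reach, as a shift and turn from the pose measured when the call began, along the tool's axes at that moment, turning the shorter way round; what a row does not reach only later rows make up. Full scale, the value 1, is 25 cm for a shift and pi rad for a turn. A row lasts 1/10 s, in which the tool goes at most 50 mm and 8.59 degrees, less where a joint would pass 70% of its speed; a pose out of reach is approached as far as the arm can. A call with a number of a shift or a turn outside -1 to 1 is refused whole. A call with a gripper value outside its range is refused whole. The fingers move at their own pace and stop on an object; FORCE is the grip in N (left out, the last holds). Time passes only in rows, so rows that repeat a pose let the fingers close. It gives the time, the measured TCP pose, the force and the opening at its end, in the units of the state.
- observe(): the state, without advancing time (a new reading comes with each control period).
- viewer.grab_frame(name): name is "scene" or "top"; returns a dict with "image" (384x512x3 uint8, blue, green, red), "range_z" (384x512 float32, mm along the optical axis (not along the pixel's ray), 0 where there is no reading), "K" (3x3 intrinsics, pixels), "world_from_camera" (4x4, takes a point from camera to world coordinates). Camera axes: x right, y down, z forward; pixel columns grow to the right and rows downward; lengths in mm; the calibration is good to about 2 mm. A picture is of the moment at which its call begins.
- finish_job(): hands the job in, once; it reports no verdict.
Trained networks look in the newest picture that a camera, given by its name, has taken for a name from the list of things; names that differ only in an ending like _2 or _b are one class to them, and where a whole thing is asked for, a point or a joint stands for the part that bears it (a point fixed in the world has none). Each returns a list of dicts, best first, with "conf" (0 to 1); they miss things now and then, are a little off and sometimes report something else, mostly with a low value. They report only what shows in the picture. A call takes as long as a camera call. They do not tell look-alikes from the thing itself.
- nets.boxes_of(query, camera): "box" ([left, top, width, height] in pixels, round what is visible of it).
- nets.mark_of(query, camera): "pixel" ([row, column] in pixels: a listed point, or the origin of a listed thing).
The state is a dict: "time": time; "joint_pos": joint angles; "qvel": joint speeds; "tau": joint torques, N m; "ee_pos": TCP position; "ee_rot": TCP orientation; "wrist_force": force on the tool from outside, world axes, zero at the start; "wrist_torque": the same for the moment, N m; "finger_gap": finger opening in mm.
Only numpy, scipy, OpenCV 4.12 (cv2) and the standard library are available. Lean on these libraries where they do the work, as an engineer would, in place of code of your own. Each camera call takes 0.05 s, during which the arm holds its last target.

TASK

The sprung plate of the tilting clock stand is up. Press it gently down, with no more than about 15 N, until it lies level on its rubber stops, and while you hold it there slide its bolt fully home in the keeper, without forcing it, so that the plate stays level by itself. Then stand the carriage clock upright on the middle of the plate's cork pad to run overnight, let it go, and leave the bin, the key block and the oiler stand where they are.

Things in the scene. Friction and masses are not known exactly. Their poses are not given: they have to be found in the camera images.
- stand: Tilting clock stand, fixed to the bench: iron base 210 x 250 x 22 mm with a hinged aluminium plate. Origin: centre of its underside. x points from the plate's raised edge to its hinge (at yaw 0 the raised edge is nearest the robot), y along the hinge to the keeper, z up. Under the bolt a steel rest bar carries two rubber stops and, at x -65, y 100 to 109 mm, the upright keeper for the bolt.
- plate: The sprung plate, 170 (x) x 190 x 8 mm. Origin: middle of the hinge line (stand x +85, z +60 mm); axes as the stand's when level. Springs hold it 0.38 rad up. Pressed at the knob (150 mm from the hinge) it starts down at about 4 N, needs about 8 N near level, then meets the rubber stops and the force climbs steeply. Unbolted it springs up again, even under the clock.
- bolt (a joint): Travel of the bolt along the stand's +y, m: 0 drawn, 0.022 fully home through the keeper. Flat steel bar 12 x 8 x 165 mm on the plate, parallel to the hinge and 150 mm from it, in two strap guides that stay 38 mm clear of the knob. Slides at about 2 N, more under load; starts drawn to within 5 mm. Its tip meets the keeper after 10 mm and enters only within 1.2 mm above its place with the plate on the stops.
- knob (a point): Foot of the bolt's knob on the bar's top face, 13 mm above the plate's origin plane; moves with bar and plate, z square to the plate. Knob: upright round steel stub, 14 mm thick, 30 mm high. Fingertips can rest on the bar beside it. The stops and keeper are set by screw, together, so with the plate on its stops this point is 68 to 78 mm above the bench: not known before.
- pad (a point): Centre of the top of the cork pad (100 x 120 x 2 mm) on the plate, moves with it; 78 mm from the hinge line, about 66 mm above the bench when the plate is level; z square to the plate.
- clock: Small gilded carriage clock, about 0.55 kg, standing on the bench: foot 60 (x) x 70 (y) mm, case top 85 mm up, 115 mm high over the handle. Origin: centre of its underside; dial faces -x, z up.
- clock_handle (a point): Middle of the clock's carrying handle: a straight level bar 9 mm thick, its middle 36 mm along the clock's y clear to grip, 110 mm above the clock's underside, 25 mm clear over the case top.
- waste_bin: Bystander: round tin waste bin with a sprung flap in its domed top, 116 mm wide, 171 mm high, loose. Origin: centre of its underside.
- key_block: Bystander: rosewood block 48 x 75 x 28 mm with a brass key upright in it, 71 mm high, loose. Origin: centre of its underside.
- oiler_stand: Bystander: round frosted glass oiler stand 88 mm wide, about 86 mm high, loose. Origin: centre of its underside.
Mind the look-alikes: they are no part of the job. Of the things like the clock, leave any that is green, orange or pink; of the rest the smaller one is meant.

How it is judged:
By the outcome, as a careful person would: the job done as asked, in the order asked, and still so for the second after the job is handed in, with the robot touching nothing.
It also fails if it takes over 72 s, if anything falls off the work surface, if the arm or the gripper's body presses on something with over 40 N, if the wrist force passes 120 N, or if a joint passes its speed limit or range.

## Working session

There is one attempt and no reset: what is moved stays moved. The work goes in short steps, Python scripts to look and compute and a shell command to move; the robot and the scene stay as the last step left them, time stands still between calls to the robot, and variables do not carry over. Pictures are saved under pics/ and viewed, and the job is handed in when it is done.

```bash
mkdir -p pics; cat > h.py <<'E'
import numpy as np, cv2
from scipy.spatial.transform import Rotation as R
from station import observe, viewer, nets
def pt(f,r,c,z=None):
    K=f["K"];T=f["world_from_camera"]
    d=np.array([(c-K[0,2])/K[0,0],(r-K[1,2])/K[1,1],1.])
    if z is None:
        p=d*f["range_z"][int(r),int(c)]
        return T[:3,:3]@p+T[:3,3]
    w=T[:3,:3]@d;o=T[:3,3]
    return o+w*(z-o[2])/w[2]
def proj(f,p):
    T=np.linalg.inv(f["world_from_camera"]);q=f["K"]@(T[:3,:3]@np.array(p)+T[:3,3]);return q[1]/q[2],q[0]/q[2]
def st():
    o=observe();print(o["time"],np.round(o["ee_pos"],1),np.round(o["ee_rot"],3),"F",np.round(o["wrist_force"],1),"M",np.round(o["wrist_torque"],2),"gap",np.round(o["finger_gap"],1));return o
def to(p,rv=None):
    """fractions of shift in tool axes to world target"""
    o=observe();Rt=R.from_rotvec(o["ee_rot"])
    s=Rt.inv().apply(np.array(p)-o["ee_pos"])/250
    w=np.zeros(3) if rv is None else (Rt.inv()*R.from_rotvec(rv)).as_rotvec()/np.pi
    print("shift",np.round(s,4),"turn",np.round(w,4))
E
python3 - <<'E'
from h import *
o=st();print(R.from_rotvec(o["ee_rot"]).as_matrix().round(3))
for n in("scene","top"):
    f=viewer.grab_frame(n);cv2.imwrite(f"pics/{n}0.png",f["image"])
    print(n,f["world_from_camera"].round(2).tolist())
    for q in("stand","plate","knob","pad","clock","clock_handle","waste_bin","key_block","oiler_stand"):
        for m in nets.mark_of(q,n)[:4]:
            r,c=m["pixel"];print(q,round(m["conf"],2),np.round((r,c)), pt(f,min(r,383),min(c,511)).round(0))
E
```

```text
0.0 [ 166.  -497.6  226.1] [-3.099 -0.503  0.   ] F [ 0.8 -0.3 -0.5] M [ 0.03  0.05 -0.05] gap 91.7
[[ 0.949  0.316 -0.   ]
 [ 0.316 -0.949  0.002]
 [ 0.    -0.002 -1.   ]]
scene [[-0.6, 0.58, -0.55, 1283.75], [0.8, 0.44, -0.41, 542.61], [0.0, -0.68, -0.73, 1065.66], [0.0, 0.0, 0.0, 1.0]]
stand 0.85 [220. 300.] [577. 203.  79.]
plate 0.64 [230. 290.] [597. 180.  25.]
knob 0.66 [190. 312.] [464. 179. 124.]
pad 0.74 [208. 296.] [550. 166.  95.]
pad 0.58 [176. 228.] [ 536. -169.   42.]
clock 0.93 [211. 207.] [ 719. -116.   33.]
clock 0.75 [165. 207.] [ 533. -288.   35.]
clock 0.62 [158. 244.] [ 403. -189.   36.]
clock 0.57 [176. 227.] [ 537. -173.   41.]
clock_handle 0.95 [136. 246.] [ 359. -213.  119.]
clock_handle 0.95 [179. 206.] [ 678. -142.  156.]
clock_handle 0.81 [144. 203.] [ 412. -428.   -2.]
clock_handle 0.71 [158. 230.] [ 414. -261.    2.]
waste_bin 0.66 [136. 207.] [ 399. -407.   50.]
key_block 0.84 [245. 222.] [794.  26.  27.]
oiler_stand 0.61 [257. 365.] [542. 447.  31.]
oiler_stand 0.61 [194. 313.] [482. 193. 129.]
top [[0.02, -0.99, 0.16, 396.48], [-1.0, -0.02, 0.01, -22.48], [-0.01, -0.16, -0.99, 1174.05], [0.0, 0.0, 0.0, 1.0]]
stand 0.82 [204. 197.] [514. 164. 106.]
plate 0.88 [172. 192.] [614. 189.  69.]
pad 0.77 [194. 195.] [544. 173.  96.]
pad 0.43 [215. 192.] [478. 171. 146.]
clock 0.96 [214. 357.] [ 494. -292.   86.]
clock 0.77 [208. 314.] [ 506. -167.  116.]
clock 0.67 [255. 324.] [ 378. -191.  115.]
clock 0.63 [177. 343.] [ 608. -261.   50.]
clock_handle 0.91 [146. 307.] [ 676. -142.  155.]
clock_handle 0.88 [166. 353.] [ 630. -278.  114.]
clock_handle 0.86 [258. 330.] [ 370. -203.  153.]
clock_handle 0.58 [211. 364.] [ 504. -315.   84.]
waste_bin 0.98 [261. 406.] [ 367. -404.  146.]
key_block 0.61 [126. 250.] [769.  23.  32.]
oiler_stand 0.94 [205. 112.] [517. 440.  19.]
```

```bash
python3 - <<'E'
import cv2
a=cv2.imread("pics/scene0.png");b=cv2.imread("pics/top0.png")
cv2.imwrite("pics/scene0c.png",cv2.resize(a[110:300,150:400],None,fx=3,fy=3,interpolation=cv2.INTER_CUBIC))
cv2.imwrite("pics/top0c.png",cv2.resize(b[100:300,80:440],None,fx=2.2,fy=2.2,interpolation=cv2.INTER_CUBIC))
E
```

```text
(no output)
```

View pics/scene0c.png

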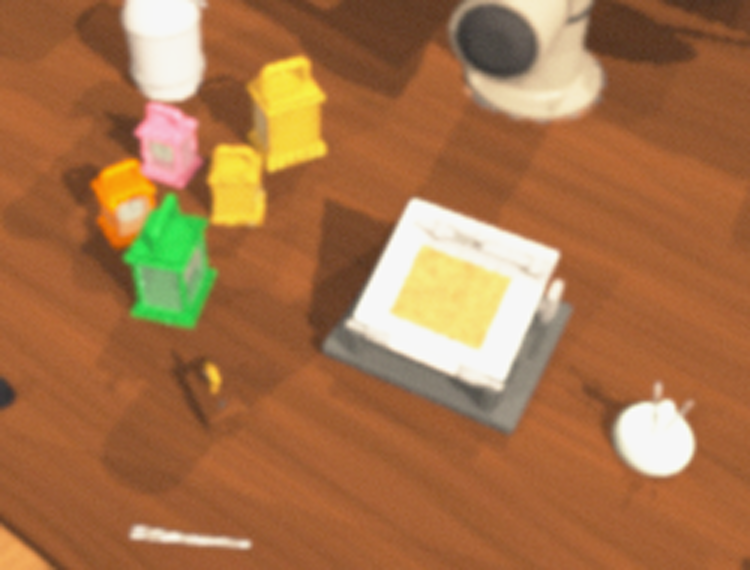

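View pics/top0c.png

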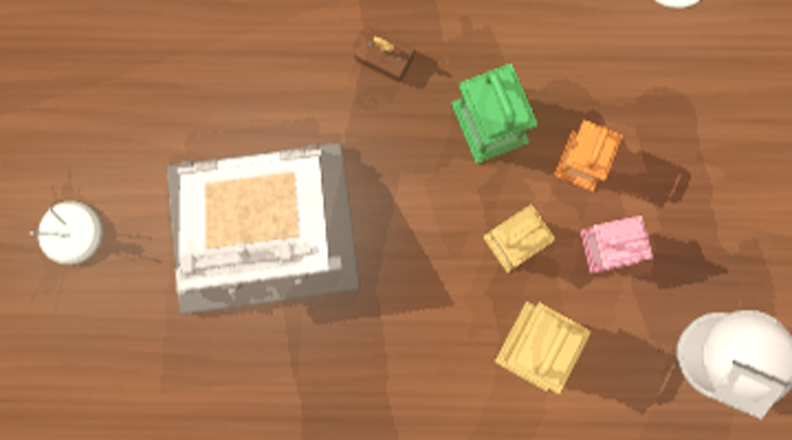

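The candidates like the clock are (top-picture pixels row, col) green (≈150,307), orange (≈170,348), pink (≈211,361), large gold (≈255,325) and small gold (≈208,315). After leaving out the coloured ones, the smaller gold clock at (208,315) fits. I'll confirm it in a crop and measure the stand.

```bash
python3 - <<'E'
from h import *
f=viewer.grab_frame("top");np.savez("top.npz",**f);im=f["image"]
g=viewer.grab_frame("scene");np.savez("scene.npz",**g)
A=cv2.resize(im[160:250,145:255],None,fx=7,fy=6.5,interpolation=cv2.INTER_CUBIC)
cv2.imwrite("pics/stand_t.png",A)
cv2.imwrite("pics/clk_t.png",cv2.resize(im[185:285,285:375],None,fx=6,fy=6,interpolation=cv2.INTER_CUBIC))
cv2.imwrite("pics/stand_s.png",cv2.resize(g["image"][165:260,250:350],None,fx=6,fy=6,interpolation=cv2.INTER_CUBIC))
E
```

```text
(no output)
```

View pics/stand_t.png

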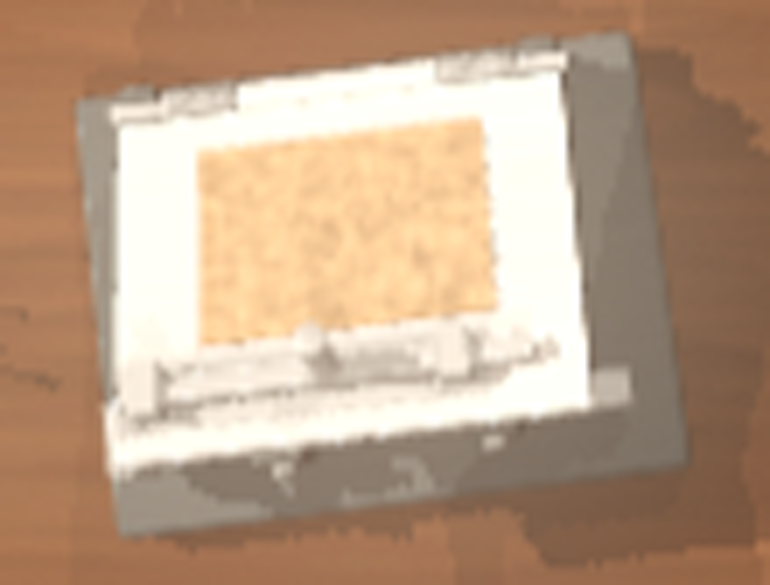

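View pics/clk_t.png

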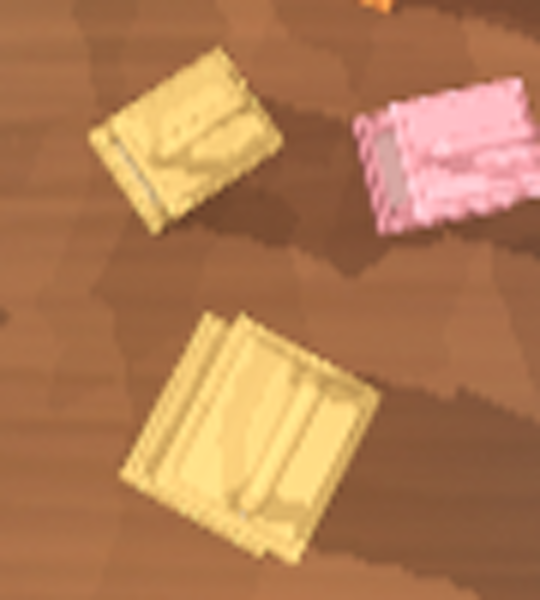

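View pics/stand_s.png

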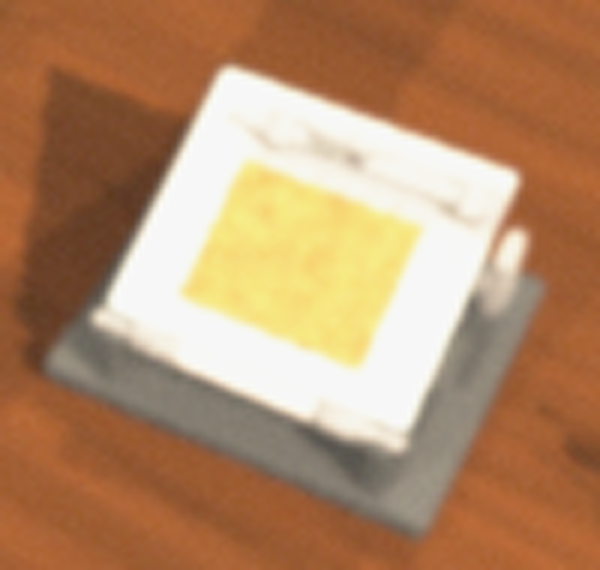

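The top crop shows the small gold clock centred near (row 208, col 316), clearly smaller than the large gold one, with its dial facing lower-left. The bolt, knob and straps lie along the raised (near) edge of the plate. The scene view shows the keeper at +y. Next I'll fit the poses.

```bash
python3 - <<'E'
from h import *
from scipy.optimize import least_squares
f=dict(np.load("top.npz"));g=dict(np.load("scene.npz"))
# base corners z=22
cr=[(78,100),(630,33),(688,463),(122,535)]
P=np.array([pt(f,160+y/6.5-.5,145+x/7-.5,22) for x,y in cr]);print(P.round(1))
M=np.array([[105,125],[105,-125],[-105,-125],[-105,125]])
sp=[(45,370),(425,535),(545,285)]
S=np.array([pt(g,165+y/6-.5,250+x/6-.5,22) for x,y in sp]);print("scene",S.round(1))
def res(p,Q,M):
    c,s=np.cos(p[2]),np.sin(p[2]);return (M@np.array([[c,s],[-s,c]])+p[:2]-Q[:,:2]).ravel()
r=least_squares(res,[550,170,0],args=(P,M));print("stand",r.x,r.fun.round(1))
Ms=np.array([[105,-125],[105,125],[-105,125]])
r2=least_squares(res,[550,170,0],args=(S,Ms));print("stand scene",r2.x,r2.fun.round(1))
# pad via cork colour & depth
im=f["image"];hsv=cv2.cvtColor(im,cv2.COLOR_BGR2HSV)
x,y,yaw=(r.x+r2.x)/2
def cloud(f):
    rr,cc=np.mgrid[0:384,0:512];d=f["range_z"];K=f["K"]
    p=np.stack([(cc-K[0,2])/K[0,0]*d,(rr-K[1,2])/K[1,1]*d,d],-1);T=f["world_from_camera"]
    return p@T[:3,:3].T+T[:3,3]
for n,h in(("t",f),("s",g)):
    C=cloud(h).reshape(-1,3);C=C[h["range_z"].ravel()>0]
    L=np.c_[(C[:,:2]-[x,y])@np.array([[np.cos(yaw),-np.sin(yaw)],[np.sin(yaw),np.cos(yaw)]]),C[:,2]]
    for u in range(-110,111,10):
        m=(abs(L[:,0]-u)<5)&(abs(L[:,1])<40)
        if m.sum():print(n,u,m.sum(),np.percentile(L[m,2],[5,50,95]).round(1),end=" | ")
    print()
    k=(abs(L[:,0]+70)<20)&(L[:,1]>97)&(L[:,1]<125)&(L[:,2]>35); print("keeper",k.sum(),L[k].round(0)[:20].tolist())
    # knob: points well above plate plane
    h0=60+4+(85-L[:,0])*np.tan(.38)
    k=(L[:,0]>-95)&(L[:,0]<0)&(abs(L[:,1])<100)&(L[:,2]-h0/1>14)&(L[:,2]<180);print("knob",k.sum(),L[k].round(0).tolist()[:30])
# clock
for n,h in(("t",f),("s",g)):
    C=cloud(h);
    m=(abs(C[...,0]-510)<70)&(abs(C[...,1]+170)<60)&(C[...,2]>70)&(C[...,2]<140)
    p=C[m];print(n,len(p),p.mean(0).round(1),np.percentile(p[:,2],[5,50,95]).round(1))
    t=p[(p[:,2]<97)][:,:2].astype(np.float32);print("case",cv2.minAreaRect(t))
    t=p[(p[:,2]>104)][:,:2].astype(np.float32);print("handle",len(t),t.mean(0),cv2.minAreaRect(t))
E
```

```text
[[612.  312.2  22. ]
 [648.4  68.   22. ]
 [444.1  37.3  22. ]
 [406.8 280.7  22. ]]
scene [[654.3  71.2  22. ]
 [616.5 316.2  22. ]
 [409.1 283.2  22. ]]
stand [5.27828914e+02 1.74547687e+02 1.50274151e-01] [ 0.9  1.7  1.9 -1.3 -1.4 -2.1 -1.5  1.7]
stand scene [5.31919408e+02 1.76889004e+02 1.57429637e-01] [ 0.9 -1.3 -0.4  0.6 -0.4  0.7]
t -110 95 [-1.9  1.3 21.1] | t -100 87 [19.8 23.3 27. ] | t -90 87 [19.6 23.1 26.1] | t -80 173 [ 21.2  56.4 132.4] | t -70 99 [124.1 127.9 130.2] | t -60 110 [121.8 126.3 133.7] | t -50 100 [126.2 129.6 152.1] | t -40 89 [112.1 117.1 156.9] | t -30 92 [109.8 112.9 116. ] | t -20 91 [105.8 108.8 113.1] | t -10 94 [101.6 105.  108.3] | t 0 90 [ 97.9 101.5 105.1] | t 10 88 [ 94.6  97.5 101.2] | t 20 91 [89.4 92.9 97.4] | t 30 88 [85.7 89.3 92.4] | t 40 84 [81.9 85.1 89. ] | t 50 88 [77.8 81.2 84.9] | t 60 75 [71.6 76.5 80.7] | t 70 85 [68.1 71.2 75.4] | t 80 88 [64.6 68.4 71.9] | t 90 41 [63.9 67.5 71.6] | t 100 23 [19.6 22.2 26.7] | t 110 52 [-3.1  1.9  5.8] | 
keeper 18 [[-51.0, 107.0, 83.0], [-54.0, 107.0, 84.0], [-57.0, 108.0, 82.0], [-60.0, 108.0
[... 2579 characters left out ...]
8.0, 155.0], [-36.0, 12.0, 156.0], [-39.0, 15.0, 155.0], [-50.0, 1.0, 132.0], [-36.0, 9.0, 148.0], [-36.0, 13.0, 151.0]]
t 440 [ 514.9 -178.9   88.2] [ 78.3  85.7 114.9]
case ((516.1056518554688, -180.5927276611328), (55.97837829589844, 66.79344177246094), 33.49125671386719)
handle 58 [ 515.5823  -179.32712] ((515.9421997070312, -179.73513793945312), (8.55482006072998, 50.837833404541016), 34.244407653808594)
s 195 [ 522.5 -174.4   89. ] [ 75.7  85.7 114.9]
case ((519.0526733398438, -178.2753143310547), (55.24626922607422, 64.37508392333984), 34.147769927978516)
handle 32 [ 517.58435 -177.36455] ((518.1434326171875, -177.0732421875), (9.799131393432617, 47.82387924194336), 40.56990432739258)
```

```bash
cat >> h.py <<'E'
SX,SY,SYAW=529.9,175.7,0.154
def w(lx,ly,z):
    c,s=np.cos(SYAW),np.sin(SYAW);return np.array([SX+c*lx-s*ly,SY+s*lx+c*ly,z])
# tool: y axis along -stand y, z down
RS=R.from_matrix(np.array([[np.cos(SYAW),np.sin(SYAW),0],[np.sin(SYAW),-np.cos(SYAW),0],[0,0,-1]]).T).as_rotvec()
def loc(p):
    c,s=np.cos(SYAW),np.sin(SYAW);d=np.array(p)[:2]-[SX,SY];return np.round([c*d[0]+s*d[1],-s*d[0]+c*d[1],p[2]],1)
E
python3 - <<'E'
from h import *
to((420,-200,260));to(w(-45,8,190),RS)
print(w(-45,8,190),w(-47,8,0),R.from_rotvec(RS).as_matrix().round(2))
E
```

```text
shift [ 1.3407 -0.8098 -0.1331] turn [0. 0. 0.]
shift [ 2.0609 -2.1581  0.1467] turn [0.     0.     0.0534]
[484.20542016 176.70268285 190.        ] [482.22908932 176.39589883   0.        ] [[ 0.99  0.15  0.  ]
 [ 0.15 -0.99 -0.  ]
 [-0.    0.   -1.  ]]
```

```bash
python3 -m crank '[[0.2,-0.12,-0.1,0,0,0,60],[0.4,-0.24,-0.13,0,0,0,40],[0.6,-0.36,-0.13,0,0,0,28],[0.8,-0.5,-0.13,0,0,0.03,28],[1,-0.65,-0.13,0,0,0.053,28],[1,-0.82,-0.13,0,0,0.053,28],[1,-1,-0.13,0,0,0.053,28],[1,-1,-0.13,0,0,0.053,28]]' 5; python3 - <<'E'
from h import *
o=st();to(w(-45,8,190),RS)
E
```

```text
time: 1.9
ee_pos: [323.6, -178.6, 259.1]
ee_rot: [-3.131, -0.247, 0.0]
wrist_force: [0.4, 0.2, -0.0]
finger_gap: 32.6
1.9 [ 323.6 -178.6  259.1] [-3.131 -0.247  0.   ] F [ 0.4  0.2 -0. ] M [0.03 0.04 0.  ] gap 32.6
shift [ 0.8575 -1.3023  0.2777] turn [-0.0003  0.      0.0011]
```

```bash
python3 -m crank '[[0.2,-0.17,0,0,0,0,28],[0.4,-0.34,0,0,0,0,28],[0.5,-0.5,0,0,0,0,28],[0.6,-0.66,0,0,0,0,28],[0.7,-0.82,0,0,0,0,28],[0.8,-1,0,0,0,0,28],[0.8,-1,0,0,0,0,28],[0.8,-1,0,0,0,0,28]]'; python3 - <<'E'
from h import *
o=st();to(w(-45,8,190),RS)
E
```

```text
time: 2.7
ee_pos: [482.5, 102.6, 259.0]
ee_rot: [-3.13, -0.254, 0.0]
wrist_force: [-1.1, -0.3, -0.6]
finger_gap: 26.2
2.7 [482.5 102.6 259. ] [-3.13  -0.254  0.   ] F [-1.1 -0.3 -0.6] M [ 0.    0.06 -0.05] gap 26.2
shift [ 0.0545 -0.2909  0.2765] turn [-0.0005  0.      0.0025]
```

```bash
python3 -m crank '[[0.05,-0.15,0,0,0,0.0025,28],[0.0545,-0.29,0.1,0,0,0.0025,28],[0.0545,-0.291,0.27,0,0,0.0025,28],[0.0545,-0.291,0.27,0,0,0.0025,28],[0.0545,-0.291,0.27,0,0,0.0025,28]]'; python3 - <<'E'
from h import *
o=st();print(loc(o["ee_pos"]));
f=viewer.grab_frame("scene");cv2.imwrite("pics/s1.png",cv2.resize(f["image"][130:240,250:360],None,fx=5.4,fy=5.4,interpolation=cv2.INTER_CUBIC))
f=viewer.grab_frame("top");cv2.imwrite("pics/t1.png",cv2.resize(f["image"][160:250,145:255],None,fx=6,fy=6,interpolation=cv2.INTER_CUBIC))
to(w(-45,8,150),RS)
E
```

```text
time: 3.2
ee_pos: [484.1, 175.8, 192.1]
ee_rot: [-3.131, -0.24, 0.002]
wrist_force: [0.6, 0.3, 1.1]
finger_gap: 25.6
3.2 [484.1 175.8 192.1] [-3.131e+00 -2.400e-01  2.000e-03] F [0.6 0.3 1.1] M [ 0.02 -0.03  0.02] gap 25.6
[-45.2   7.1 192.1]
shift [-0.0051 -0.0035  0.1749] turn [-0.0005 -0.001  -0.0004]
```

View pics/s1.png

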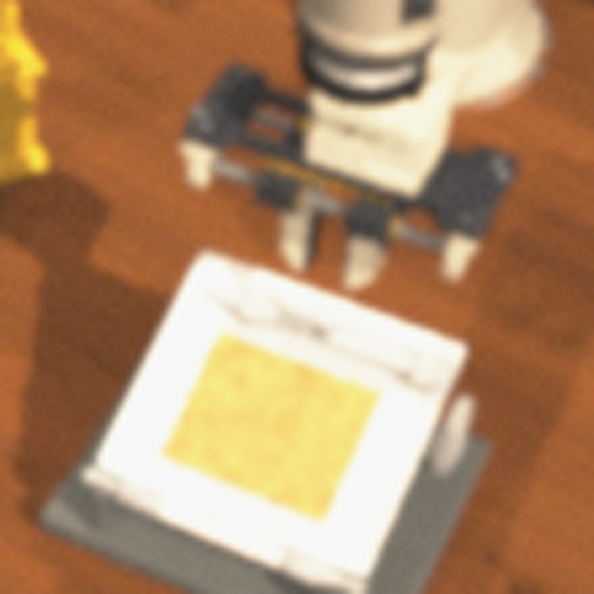

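View pics/t1.png

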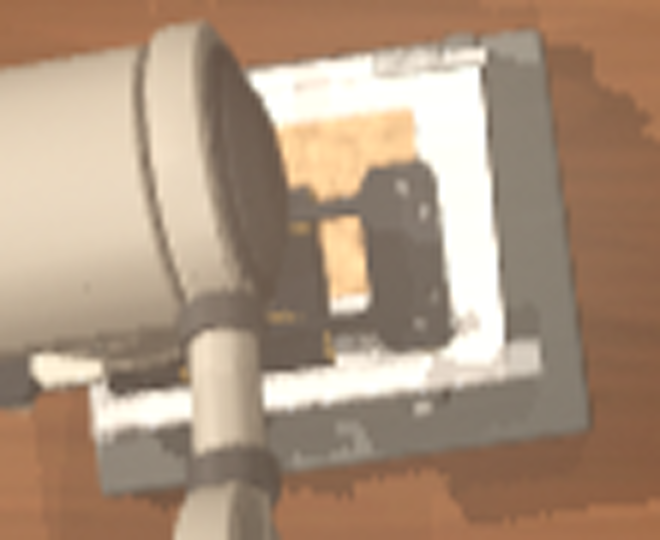

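The fingers hang either side of the knob site (scene crop, near (300,260) and (360,280)) with the jaws along the bar. I'll descend around the knob, watching the force.

```bash
python3 -m crank '[[-0.005,-0.0035,0.08,0,0,0,28],[-0.008,-0.0035,0.16,0,0,0,28],[-0.012,-0.0035,0.2,0,0,0,28],[-0.014,-0.0035,0.22,0,0,0,28],[-0.014,-0.0035,0.22,0,0,0,28]]'; python3 - <<'E'
from h import *
o=st();print(loc(o["ee_pos"]));to(w(-49,8,130),RS)
E
```

```text
time: 3.8
ee_pos: [482.4, 176.1, 139.2]
ee_rot: [-3.131, -0.239, -0.006]
wrist_force: [-0.6, -0.9, 0.2]
finger_gap: 25.7
3.8 [482.4 176.1 139.2] [-3.131 -0.239 -0.006] F [-0.6 -0.9  0.2] M [-0.04 -0.05 -0.01] gap 25.7
[-46.9   7.7 139.2]
shift [-0.0087 -0.0011  0.0369] turn [-0.0005 -0.0012 -0.0006]
```

```bash
python3 -m crank '[[-0.008,0,0.02,0,0,0,28],[-0.012,0,0.04,0,0,0,28],[-0.02,0,0.06,0,0,0,28],[-0.026,0,0.08,0,0,0,28],[-0.032,0,0.1,0,0,0,28],[-0.038,0,0.12,0,0,0,28],[-0.044,0,0.135,0,0,0,28],[-0.05,0,0.147,0,0,0,28],[-0.05,0,0.147,0,0,0,28]]'; python3 - <<'E'
from h import *
o=st();print(loc(o["ee_pos"]));to(w(-62.9,8,88),RS)
f=viewer.grab_frame("scene");cv2.imwrite("pics/s2.png",cv2.resize(f["image"][130:240,250:360],None,fx=5.4,fy=5.4,interpolation=cv2.INTER_CUBIC))
E
```

```text
time: 4.7
ee_pos: [469.8, 174.2, 102.6]
ee_rot: [-3.131, -0.239, -0.005]
wrist_force: [-2.1, -0.5, 7.1]
finger_gap: 25.8
4.7 [469.8 174.2 102.6] [-3.131 -0.239 -0.005] F [-2.1 -0.5  7.1] M [-0.22  0.5   0.01] gap 25.8
[-59.6   7.8 102.6]
shift [-0.0132 -0.0009  0.0582] turn [-0.0004 -0.0011 -0.0005]
```

View pics/s2.png

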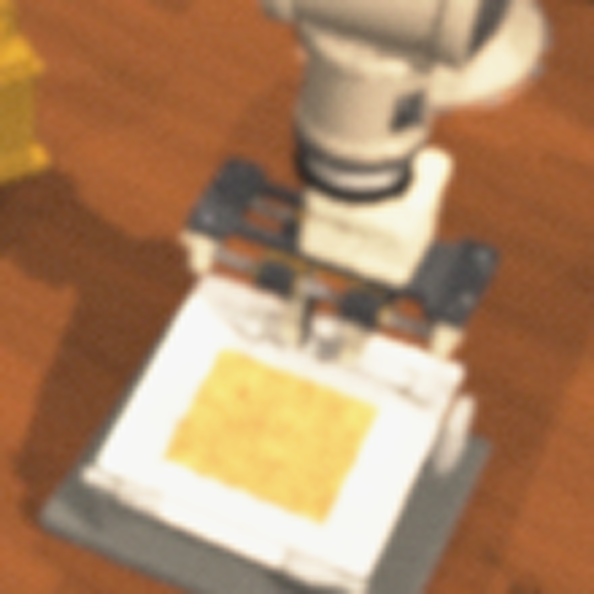

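The plate is going down under the fingers at 7 N, with the knob between them. Continuing slowly.

```bash
python3 -m crank '[[-0.004,0,0.015,0,0,0,28],[-0.007,0,0.03,0,0,0,28],[-0.01,0,0.045,0,0,0,28],[-0.013,0,0.06,0,0,0,28],[-0.015,0,0.07,0,0,0,28],[-0.016,0,0.078,0,0,0,28],[-0.016,0,0.078,0,0,0,28]]'; python3 - <<'E'
from h import *
o=st();print(loc(o["ee_pos"]))
E
```

```text
time: 5.45
ee_pos: [465.5, 173.5, 83.5]
ee_rot: [-3.131, -0.239, -0.005]
wrist_force: [-3.2, -1.4, 7.9]
finger_gap: 25.8
5.45 [465.5 173.5  83.5] [-3.131 -0.239 -0.005] F [-3.2 -1.4  7.9] M [-0.25  0.51  0.04] gap 25.8
[-63.9   7.7  83.5]
```

```bash
python3 -m crank '[[-0.001,0,0.006,0,0,0,28],[-0.002,0,0.012,0,0,0,28],[-0.002,0,0.012,0,0,0,28]]'; python3 -m crank '[[-0.001,0,0.006,0,0,0,28],[-0.001,0,0.01,0,0,0,28],[-0.001,0,0.01,0,0,0,28]]'
```

```text
time: 5.75
ee_pos: [465.1, 173.5, 81.0]
ee_rot: [-3.131, -0.24, -0.006]
wrist_force: [-2.4, -0.6, 7.7]
finger_gap: 25.6
time: 6.05
ee_pos: [464.8, 173.4, 79.0]
ee_rot: [-3.131, -0.24, -0.007]
wrist_force: [-1.6, -1.5, 7.4]
finger_gap: 25.6
```

```bash
python3 -m crank '[[0,0,0.004,0,0,0,28],[0,0,0.004,0,0,0,28]]';python3 -m crank '[[0,0,0.004,0,0,0,28],[0,0,0.004,0,0,0,28]]'
```

```text
time: 6.25
ee_pos: [464.8, 173.4, 78.6]
ee_rot: [-3.131, -0.24, -0.007]
wrist_force: [-2.9, -0.6, 7.1]
finger_gap: 26.0
time: 6.45
ee_pos: [464.8, 173.4, 78.2]
ee_rot: [-3.131, -0.241, -0.008]
wrist_force: [-2.2, -1.3, 7.7]
finger_gap: 25.5
```

```bash
for i in 1; do python3 -m crank '[[0,0,0.005,0,0,0,28],[0,0,0.008,0,0,0,28]]'; python3 -m crank '[[0,0,0.006,0,0,0,28],[0,0,0.006,0,0,0,28]]'; done
```

```text
time: 6.65
ee_pos: [464.6, 173.4, 76.8]
ee_rot: [-3.131, -0.241, -0.009]
wrist_force: [-2.8, -0.8, 7.5]
finger_gap: 25.8
time: 6.85
ee_pos: [464.5, 173.4, 75.9]
ee_rot: [-3.131, -0.242, -0.009]
wrist_force: [-2.7, -1.1, 7.6]
finger_gap: 25.6
```

```bash
python3 -m crank '[[0,0,0.006,0,0,0,28],[0,0,0.006,0,0,0,28]]'
```

```text
time: 7.05
ee_pos: [464.4, 173.4, 74.9]
ee_rot: [-3.131, -0.242, -0.01]
wrist_force: [-2.2, -0.5, 8.4]
finger_gap: 25.8
```

```bash
python3 -m crank '[[0,0,0.006,0,0,0,28],[0,0,0.006,0,0,0,28]]'
```

```text
time: 7.25
ee_pos: [464.3, 173.3, 74.0]
ee_rot: [-3.132, -0.242, -0.01]
wrist_force: [-2.0, -0.3, 7.4]
finger_gap: 25.9
```

```bash
python3 -m crank '[[0,0,0.005,0,0,0,28],[0,0,0.005,0,0,0,28]]'
```

```text
time: 7.45
ee_pos: [464.2, 173.3, 73.3]
ee_rot: [-3.132, -0.242, -0.011]
wrist_force: [-1.5, -0.9, 8.0]
finger_gap: 25.7
```

```bash
python3 -m crank '[[0,0,0.005,0,0,0,28],[0,0,0.005,0,0,0,28]]'
```

```text
time: 7.65
ee_pos: [464.2, 173.3, 72.7]
ee_rot: [-3.132, -0.243, -0.012]
wrist_force: [-2.7, -1.9, 8.9]
finger_gap: 25.8
```

```bash
python3 -m crank '[[0,0,0.005,0,0,0,28],[0,0,0.005,0,0,0,28]]'
```

```text
time: 7.85
ee_pos: [464.1, 173.3, 72.0]
ee_rot: [-3.132, -0.243, -0.013]
wrist_force: [-2.3, -1.2, 8.3]
finger_gap: 25.8
```

```bash
python3 -m crank '[[0,0,0.005,0,0,0,28],[0,0,0.005,0,0,0,28]]'; python3 -c "
from h import *
to(w(-65,8,70),RS)"
```

```text
time: 8.05
ee_pos: [464.1, 173.3, 71.7]
ee_rot: [-3.132, -0.243, -0.014]
wrist_force: [-2.6, -0.5, 10.1]
finger_gap: 25.6
shift [ 0.0016 -0.001   0.0068] turn [ 0.0001 -0.0028  0.0003]
```

```bash
python3 -m crank '[[0,0,0.005,0,0,0,28],[0,0,0.005,0,0,0,28]]'
```

```text
time: 8.25
ee_pos: [464.1, 173.3, 71.7]
ee_rot: [-3.132, -0.244, -0.015]
wrist_force: [-4.1, -2.0, 13.8]
finger_gap: 25.5
```

```bash
python3 -m crank '[[0,0,0.005,0,0,0,28],[0,0,0.005,0,0,0,28]]'
```

```text
time: 8.45
ee_pos: [464.1, 173.3, 71.6]
ee_rot: [-3.132, -0.244, -0.017]
wrist_force: [-3.9, -1.6, 13.4]
finger_gap: 25.8
```

```bash
python3 -m crank '[[0,0,0.005,0,0,0,20],[0,0,0.005,0,0,0,14],[0,0,0.005,0,0,0,10],[0,0,0.005,0,0,0,8],[0,0,0.005,0,0,0,8]]' 5; python3 - <<'E'
from h import *
o=st();print(loc(o["ee_pos"]))
f=viewer.grab_frame("scene");cv2.imwrite("pics/s3.png",cv2.resize(f["image"][130:240,250:360],None,fx=5.4,fy=5.4,interpolation=cv2.INTER_CUBIC))
E
```

```text
time: 8.95
ee_pos: [464.1, 173.4, 71.7]
ee_rot: [-3.132, -0.244, -0.018]
wrist_force: [-4.2, -1.2, 14.1]
finger_gap: 25.3
8.95 [464.1 173.4  71.7] [-3.132 -0.244 -0.018] F [-4.2 -1.2 14.1] M [-0.15  0.73 -0.01] gap 25.3
[-65.3   7.8  71.7]
```

View pics/s3.png

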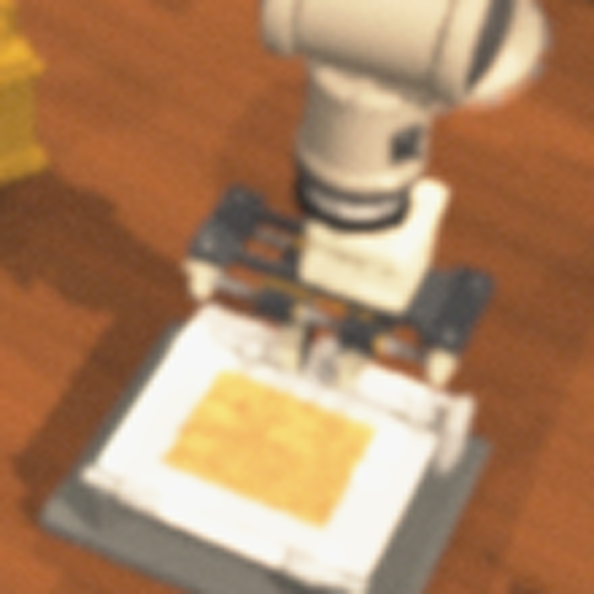

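The plate is level on its stops at 71.7 mm and 14 N, and the knob shows between the fingers. A 5 N grip did not overcome the fingertip friction. I'll ease the press slightly and grip a little harder.

```bash
python3 -m crank '[[0,0,0.004,0,0,0,14],[0,0,0.004,0,0,0,10],[0,0,0.004,0,0,0,8],[0,0,0.004,0,0,0,8]]' 9
```

```text
time: 9.4
ee_pos: [464.7, 174.1, 71.8]
ee_rot: [-3.131, -0.244, -0.022]
wrist_force: [-2.5, 1.9, 10.4]
finger_gap: 13.9
```

```bash
python3 -m crank '[[0,-0.006,0.005,0,-0.002,0,8],[0,-0.012,0.005,0,-0.002,0,8],[0,-0.018,0.005,0,-0.002,0,8],[0,-0.024,0.005,0,-0.002,0,8],[0,-0.024,0.005,0,-0.002,0,8]]'; python3 -c "
from h import *
o=st();print(loc(o['ee_pos']))"
```

```text
time: 9.9
ee_pos: [463.8, 180.2, 71.7]
ee_rot: [-3.131, -0.245, -0.013]
wrist_force: [-3.4, -1.7, 13.5]
finger_gap: 13.9
9.9 [463.8 180.2  71.7] [-3.131 -0.245 -0.013] F [-3.4 -1.7 13.5] M [-0.17  0.6   0.02] gap 13.9
[-64.6  14.6  71.7]
```

```bash
python3 -m crank '[[-0.001,-0.006,0.0045,0,0,0,8],[-0.001,-0.012,0.0045,0,0,0,8],[-0.001,-0.018,0.0045,0,0,0,8],[-0.001,-0.024,0.0045,0,0,0,8],[-0.001,-0.024,0.0045,0,0,0,8]]'; python3 -c "
from h import *
o=st();print(loc(o['ee_pos']))"
```

```text
time: 10.4
ee_pos: [462.8, 186.3, 71.7]
ee_rot: [-3.131, -0.246, -0.016]
wrist_force: [-3.4, -1.0, 12.0]
finger_gap: 13.7
10.4 [462.8 186.3  71.7] [-3.131 -0.246 -0.016] F [-3.4 -1.  12. ] M [-0.17  0.48 -0.02] gap 13.7
[-64.7  20.7  71.7]
```

```bash
python3 -m crank '[[-0.001,-0.006,0.0045,0,0,0,8],[-0.001,-0.012,0.0045,0,0,0,8],[-0.001,-0.016,0.0045,0,0,0,8],[-0.001,-0.016,0.0045,0,0,0,8]]'; python3 -c "
from h import *
o=st();print(loc(o['ee_pos']))"
```

```text
time: 10.8
ee_pos: [462.2, 190.4, 71.7]
ee_rot: [-3.131, -0.246, -0.018]
wrist_force: [-2.0, -1.2, 11.8]
finger_gap: 13.6
10.8 [462.2 190.4  71.7] [-3.131 -0.246 -0.018] F [-2.  -1.2 11.8] M [-0.2   0.45 -0.01] gap 13.6
[-64.6  24.9  71.7]
```

```bash
python3 -m crank '[[-0.001,-0.006,0.0045,0,0,0,8],[-0.001,-0.012,0.0045,0,0,0,8],[-0.001,-0.012,0.0045,0,0,0,8]]'; python3 -c "
from h import *
o=st();print(loc(o['ee_pos']))"
```

```text
time: 11.1
ee_pos: [461.8, 193.5, 71.7]
ee_rot: [-3.131, -0.247, -0.02]
wrist_force: [-3.4, -0.8, 11.7]
finger_gap: 13.8
11.1 [461.8 193.5  71.7] [-3.131 -0.247 -0.02 ] F [-3.4 -0.8 11.7] M [-0.12  0.49 -0.  ] gap 13.8
[-64.6  28.   71.7]
```

```bash
python3 -m crank '[[-0.001,-0.006,0.0045,0,0,0,8],[-0.001,-0.012,0.0045,0,0,0,8],[-0.001,-0.012,0.0045,0,0,0,8]]'; python3 -c "
from h import *
o=st();print(loc(o['ee_pos']))"
```

```text
time: 11.4
ee_pos: [461.4, 195.9, 71.7]
ee_rot: [-3.132, -0.248, -0.023]
wrist_force: [-1.1, -4.2, 12.3]
finger_gap: 13.8
11.4 [461.4 195.9  71.7] [-3.132 -0.248 -0.023] F [-1.1 -4.2 12.3] M [-0.78  0.42  0.03] gap 13.8
[-64.6  30.5  71.7]
```

```bash
python3 -m crank '[[-0.001,-0.006,0.0045,0,0,0,8],[-0.001,-0.008,0.0045,0,0,0,8],[-0.001,-0.008,0.0045,0,0,0,8]]'; python3 -c "
from h import *
o=st();print(loc(o['ee_pos']))"
```

```text
time: 11.7
ee_pos: [461.4, 196.1, 71.7]
ee_rot: [3.129, 0.249, 0.025]
wrist_force: [-0.6, -11.4, 12.8]
finger_gap: 13.8
11.7 [461.4 196.1  71.7] [3.129 0.249 0.025] F [ -0.6 -11.4  12.8] M [-1.93  0.28  0.  ] gap 13.8
[-64.6  30.6  71.7]
```

Hard stop at the end of travel: about 22 mm moved in all, then side force with no motion. Next I'll relax the push, open the jaws and back off.

```bash
python3 -m crank '[[0,0,0.001,0,0,0,8],[0,0,0,0,0,0,8]]'; python3 -m crank '[[0,0,0,0,0,0,20],[0,0,0,0,0,0,28],[0,0,-0.004,0,0,0,28],[0,0,-0.01,0,0,0,28],[0,0,-0.03,0,0,0,28]]'; python3 -m crank '[[0,0,-0.06,0,0,0,28],[0,0,-0.16,0,0,0,28],[0,0,-0.36,0,0,0,28],[0,0,-0.5,0,0,0,28],[-0.1,0.2,-0.6,0,0,0,60],[-0.2,0.4,-0.6,0,0,0,60],[-0.3,0.6,-0.6,0,0,0,60],[-0.3,0.8,-0.6,0,0,0,60],[-0.3,0.9,-0.6,0,0,0,60]]'; python3 - <<'E'
from h import *
o=st();print(loc(o["ee_pos"]))
f=viewer.grab_frame("scene");g=viewer.grab_frame("top");np.savez("top2.npz",**g);np.savez("scene2.npz",**f)
a=cv2.resize(f["image"][165:260,250:350],None,fx=4,fy=5,interpolation=cv2.INTER_CUBIC)
b=cv2.resize(g["image"][160:255,145:245],None,fx=4,fy=5,interpolation=cv2.INTER_CUBIC)
cv2.imwrite("pics/after.png",np.hstack([a,b]))
E
```

```text
time: 11.9
ee_pos: [461.5, 195.8, 72.5]
ee_rot: [3.129, 0.249, 0.026]
wrist_force: [-1.7, -1.7, 6.8]
finger_gap: 13.6
time: 12.4
ee_pos: [460.8, 195.8, 79.6]
ee_rot: [3.128, 0.249, 0.023]
wrist_force: [0.3, 0.3, 0.0]
finger_gap: 25.7
time: 13.3
ee_pos: [419.2, -39.6, 230.1]
ee_rot: [3.128, 0.249, 0.025]
wrist_force: [0.9, 0.5, -0.9]
finger_gap: 54.7
13.3 [419.2 -39.6 230.1] [3.128 0.249 0.025] F [ 0.9  0.5 -0.9] M [ 0.08 -0.06 -0.01] gap 54.7
[-142.5 -195.8  230.1]
```

View pics/after.png

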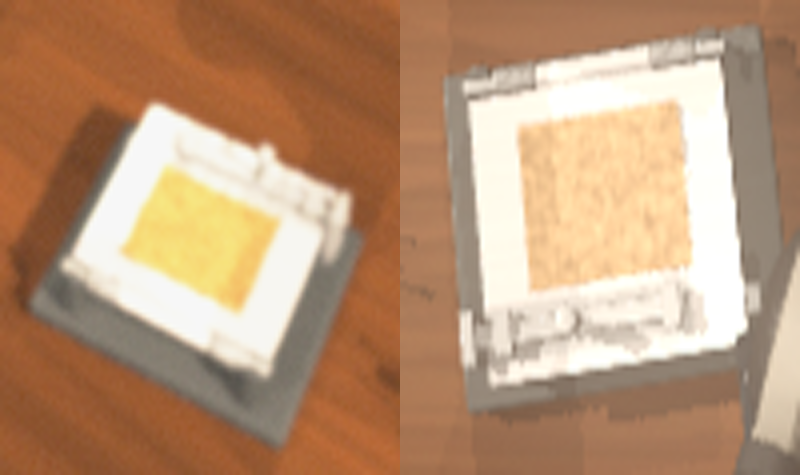

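The left half (scene) shows the plate lying level on the base with the bar running into the keeper at (340,225). The right half (top) shows the knob at (570,315) and the bar tip in the keeper at (465,340). Now I'll re-measure the pad, the plate level and the clock.

```bash
python3 - <<'E'
from h import *
f=dict(np.load("top2.npz"));g=dict(np.load("scene2.npz"))
def cloud(f):
    rr,cc=np.mgrid[0:384,0:512];d=f["range_z"];K=f["K"]
    p=np.stack([(cc-K[0,2])/K[0,0]*d,(rr-K[1,2])/K[1,1]*d,d],-1);T=f["world_from_camera"]
    return p@T[:3,:3].T+T[:3,3]
for n,h in(("t",f),("s",g)):
    C=cloud(h);c,s=np.cos(SYAW),np.sin(SYAW)
    lx=c*(C[...,0]-SX)+s*(C[...,1]-SY);ly=-s*(C[...,0]-SX)+c*(C[...,1]-SY)
    hsv=cv2.cvtColor(h["image"],cv2.COLOR_BGR2HSV)
    m=(abs(lx-5)<75)&(abs(ly)<85)&(C[...,2]>50)&(hsv[...,1]>60)
    m=cv2.morphologyEx(m.astype(np.uint8),cv2.MORPH_OPEN,np.ones((3,3)))>0
    cn,_=cv2.findContours(m.astype(np.uint8),0,1);k=max(cn,key=cv2.contourArea)
    rc=cv2.boxPoints(cv2.minAreaRect(np.array([[*loc(pt(h,q[0][1],q[0][0],66))[:2]] for q in k],np.float32)))
    print(n,"pad local",rc.round(0).tolist(),rc.mean(0).round(1),"z",np.median(C[m][:,2]).round(1))
    A=np.c_[lx[m],ly[m],np.ones(m.sum())];print(" slope",np.linalg.lstsq(A,C[m][:,2],rcond=None)[0].round(3))
    k=(abs(lx+65)<12)&(abs(ly-30)<20)&(C[...,2]>90)&(C[...,2]<115);print(" knob",k.sum(),lx[k].mean().round(1),ly[k].mean().round(1),np.median(C[k][:,2]).round(1))
    m=(abs(C[...,0]-515)<60)&(abs(C[...,1]+178)<55)&(C[...,2]>104)&(C[...,2]<125)
    t=C[m][:,:2].astype(np.float32);print(" handle",len(t),t.mean(0) if len(t) else 0,cv2.minAreaRect(t) if len(t) else 0)
    cz=(abs(C[...,0]-515)<60)&(abs(C[...,1]+178)<55)&(C[...,2]>70)&(C[...,2]<97)
    t=C[cz][:,:2].astype(np.float32)
    if len(t)>9: print(" case",len(t),cv2.minAreaRect(t))
    for q in nets.mark_of("clock_handle","top" if n=="t" else "scene"):print("  ",round(q["conf"],2),pt(h,*q["pixel"],110).round(0))
o=observe();print(o["joint_pos"])
y=np.radians(34);Rg=R.from_matrix(np.array([[np.sin(y),-np.cos(y),0],[np.cos(y),np.sin(y),0],[0,0,-1]]).T)
to((517,-178.5,200),Rg.as_rotvec())
E
```

```text
t pad local [[-45.0, -60.0], [54.0, -60.0], [54.0, 60.0], [-45.0, 61.0]] [4.4 0.3] z 67.5
 slope [-2.0000e-03  1.0000e-03  6.7461e+01]
 knob 21 -66.5 28.9 104.0
 handle 59 [ 515.4398  -179.04344] ((515.756103515625, -179.4584197998047), (8.546164512634277, 50.817440032958984), 34.348793029785156)
 case 360 ((516.3836059570312, -180.49417114257812), (55.868892669677734, 66.68299102783203), 34.18367004394531)
   0.9 [ 509. -311.  110.]
   0.84 [ 371. -215.  110.]
   0.78 [ 685. -140.  110.]
   0.68 [ 520. -181.  110.]
   0.61 [ 628. -282.  110.]
s pad local [[-46.0, 58.0], [-45.0, -60.0], [54.0, -60.0], [54.0, 58.0]] [ 4.2 -0.7] z 67.5
 slope [3.0000e-03 2.0000e-03 6.7474e+01]
 knob 16 -63.7 30.1 101.4
 handle 32 [ 517.5626  -177.55753] ((518.1437377929688, -177.19894409179688), (12.654078483581543, 48.02535629272461), 40.371822357177734)
 case 159 ((520.701416015625, -177.03138732910156), (56.774742126464844, 64.73067474365234), 36.11250305175781)
   0.93 [ 515. -180.  110.]
   0.69 [ 482. -312.  110.]
   0.65 [ 652. -171.  110.]
   0.56 [ 649. -270.  110.]
[-0.27588449  0.13995021  1.78890456  0.00276934  1.19794852  1.13806294]Traceback (most recent call last):
  File "<stdin>", line 25, in <module>
  File "scipy/spatial/transform/_rotation.pyx", line 1143, in scipy.spatial.transform._rotation.Rotation.from_matrix
ValueError: Non-positive determinant (left-handed or null coordinate frame) in rotation matrix 0: [[ 0.5591929   0.82903757  0.        ]
 [-0.82903757  0.5591929   0.        ]
 [ 0.          0.         -1.        ]].
```

```bash
cat >> h.py <<'E'
def rotd(deg):
    y=np.radians(deg);return R.from_matrix(np.array([[-np.sin(y),np.cos(y),0],[np.cos(y),np.sin(y),0],[0,0,-1]]).T).as_rotvec()
E
python3 - <<'E'
from h import *
to((516.8,-178.5,200),rotd(34.3))
E
```

```text
shift [0.2943 0.6124 0.1247] turn [ 0.0054 -0.0017 -0.6409]
```

```bash
python3 -m crank '[[0.05,0.1,0,0,0,-0.045,45],[0.1,0.2,0,0,0,-0.09,45],[0.15,0.3,0,0,0,-0.135,45],[0.2,0.4,0,0,0,-0.18,45],[0.25,0.5,0,0,0,-0.225,45],[0.29,0.61,0,0,0,-0.27,45],[0.294,0.612,0,0,0,-0.315,45],[0.294,0.612,0,0,0,-0.36,45],[0.294,0.612,0,0,0,-0.405,45],[0.294,0.612,0,0,0,-0.45,45],[0.294,0.612,0,0,0,-0.495,45],[0.294,0.612,0.03,0,0,-0.54,45],[0.294,0.612,0.06,0.002,0,-0.585,45],[0.294,0.612,0.1,0.005,-0.0017,-0.63,45],[0.294,0.612,0.125,0.0054,-0.0017,-0.641,45],[0.294,0.612,0.125,0.0054,-0.0017,-0.641,45]]'; python3 - <<'E'
from h import *
st();to((516.8,-178.5,93),rotd(34.3))
f=viewer.grab_frame("scene");cv2.imwrite("pics/s4.png",cv2.resize(f["image"][90:230,160:290],None,fx=4.2,fy=4.2,interpolation=cv2.INTER_CUBIC))
E
```

```text
time: 15.1
ee_pos: [516.7, -176.1, 198.9]
ee_rot: [-1.462, -2.778, -0.0]
wrist_force: [0.3, -0.1, 0.6]
finger_gap: 41.1
15.1 [ 516.7 -176.1  198.9] [-1.462 -2.778 -0.   ] F [ 0.3 -0.1  0.6] M [-0.02 -0.16  0.04] gap 41.1
shift [-0.0092 -0.0047  0.4236] turn [-0.0003 -0.0008  0.001 ]
```

View pics/s4.png

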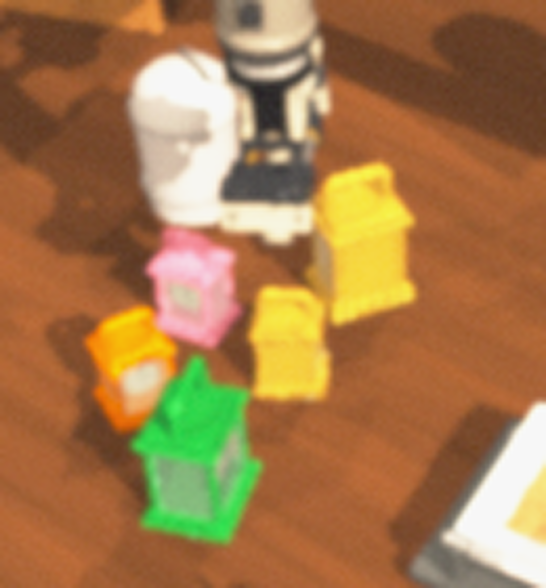

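This enlarged view confirms it: the small gold clock at (288,345) is the target, beside the large gold one at (370,240). Green (200,460), orange (130,370) and pink (195,290) stay put. The gripper is above it, clear of the neighbours, so I'll descend.

```bash
python3 -m crank '[[-0.0092,-0.0047,0.05,0,0,0.001,45],[-0.0092,-0.0047,0.12,0,0,0.001,45],[-0.0092,-0.0047,0.2,0,0,0.001,45],[-0.0092,-0.0047,0.28,0,0,0.001,45],[-0.0092,-0.0047,0.34,0,0,0.001,45],[-0.0092,-0.0047,0.39,0,0,0.001,45],[-0.0092,-0.0047,0.42,0,0,0.001,45],[-0.0092,-0.0047,0.424,0,0,0.001,45],[-0.0092,-0.0047,0.424,0,0,0.001,45]]' 25; python3 - <<'E'
from h import *
st();to((516.8,-178.5,93),rotd(34.3))
E
```

```text
time: 16.05
ee_pos: [517.4, -179.0, 93.8]
ee_rot: [-1.47, -2.776, -0.001]
wrist_force: [-0.5, -0.5, 0.3]
finger_gap: 41.5
16.05 [ 517.4 -179.    93.8] [-1.470e+00 -2.776e+00 -1.000e-03] F [-0.5 -0.5  0.3] M [ 0.01 -0.16  0.05] gap 41.5
shift [ 0.0031 -0.0007  0.0031] turn [-0.     -0.0003 -0.0005]
```

```bash
python3 -m crank '[[0,0,0,0,0,0,30],[0,0,0,0,0,0,15],[0,0,0,0,0,0,5],[0,0,0,0,0,0,0],[0,0,0,0,0,0,0],[0,0,0,0,0,0,0]]' 25; python3 -c "
from h import *
st()"
```

```text
time: 16.65
ee_pos: [517.3, -179.2, 94.0]
ee_rot: [-1.47, -2.776, -0.0]
wrist_force: [-1.7, -0.1, 2.6]
finger_gap: 8.3
16.65 [ 517.3 -179.2   94. ] [-1.47  -2.776 -0.   ] F [-1.7 -0.1  2.6] M [-0.12  0.1   0.01] gap 8.3
```

Gripped at 8.3 mm, which matches the 9 mm handle. Lifting.

```bash
python3 -m crank '[[0,0,-0.02,0,0,0,0],[0,0,-0.06,0,0,0,0],[0,0,-0.14,0,0,0,0],[0,0,-0.24,0,0,0,0],[0,0,-0.34,0,0,0,0],[0,0,-0.44,0,0,0,0],[0,0,-0.5,0,0,0,0],[0,0,-0.5,0,0,0,0]]'; python3 - <<'E'
from h import *
st();to(w(5.5,0,215),rotd(8.8));to(w(5.5,0,159),rotd(8.8))
f=viewer.grab_frame("scene");cv2.imwrite("pics/s5.png",cv2.resize(f["image"][70:230,150:300],None,fx=3.6,fy=3.6,interpolation=cv2.INTER_CUBIC))
E
```

```text
time: 17.45
ee_pos: [518.4, -179.6, 221.7]
ee_rot: [1.468, 2.773, 0.0]
wrist_force: [0.8, -0.3, -3.7]
finger_gap: 8.2
17.45 [ 518.4 -179.6  221.7] [1.468 2.773 0.   ] F [ 0.8 -0.3 -3.7] M [-0.03 -0.16  0.02] gap 8.2
shift [1.1401 0.857  0.0245] turn [0.0009 0.001  0.1412]
shift [1.1409 0.8565 0.2485] turn [0.0009 0.001  0.1412]
```

View pics/s5.png

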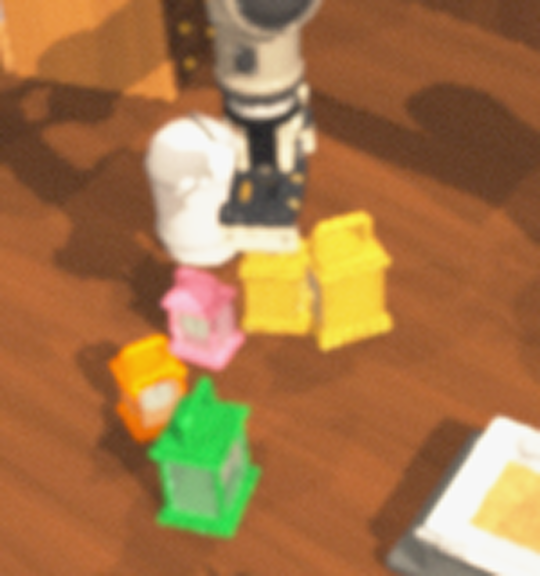

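The clock hangs straight from the gripper at (275,290), and the other clocks have not moved. Carrying it across.

```bash
python3 -m crank '[[0.03,0.022,0,0,0,0.005,0],[0.09,0.068,0,0,0,0.02,0],[0.18,0.135,0,0,0,0.04,0],[0.29,0.22,0,0,0,0.06,0],[0.4,0.3,0,0,0,0.08,0],[0.51,0.383,0,0,0,0.1,0],[0.62,0.466,0,0,0,0.12,0],[0.73,0.55,0,0,0,0.14,0],[0.82,0.616,0,0,0,0.141,0],[0.88,0.66,0,0,0,0.141,0],[0.9,0.676,0,0,0,0.141,0],[0.9,0.676,0,0,0,0.141,0]]'; python3 - <<'E'
from h import *
st();to(w(5.5,0,215),rotd(8.8))
E
```

```text
time: 18.7
ee_pos: [530.4, 102.2, 218.7]
ee_rot: [-2.042, -2.387, 0.002]
wrist_force: [-0.4, -0.3, -4.8]
finger_gap: 8.4
18.7 [530.4 102.2 218.7] [-2.042e+00 -2.387e+00  2.000e-03] F [-0.4 -0.3 -4.8] M [-0.03 -0.09 -0.03] gap 8.4
shift [0.2907 0.0654 0.0148] turn [-0.0003  0.0002  0.0006]
```

```bash
python3 -m crank '[[0.05,0.012,0,0,0,0,0],[0.12,0.028,0,0,0,0,0],[0.2,0.046,0,0,0,0,0],[0.26,0.06,0,0,0,0,0],[0.288,0.065,0.015,0,0,0,0],[0.291,0.0654,0.05,0,0,0,0],[0.291,0.0654,0.09,0,0,0,0],[0.291,0.0654,0.09,0,0,0,0]]'; python3 - <<'E'
from h import *
o=st();to(w(5.5,0,160),rotd(8.8));print(loc(o["ee_pos"]))
f=viewer.grab_frame("scene");g=viewer.grab_frame("top")
a=cv2.resize(f["image"][110:260,240:360],None,fx=3.3,fy=3.3,interpolation=cv2.INTER_CUBIC)
b=cv2.resize(g["image"][110:260,130:250],None,fx=3.3,fy=3.3,interpolation=cv2.INTER_CUBIC)
cv2.imwrite("pics/s6.png",np.hstack([a,b]))
E
```

```text
time: 19.5
ee_pos: [534.2, 175.6, 193.9]
ee_rot: [-2.041, -2.385, 0.007]
wrist_force: [-0.2, 0.0, -4.0]
finger_gap: 7.8
19.5 [534.2 175.6 193.9] [-2.041 -2.385  0.007] F [-0.2  0.  -4. ] M [-0.03 -0.06  0.03] gap 7.8
shift [0.003  0.0058 0.1357] turn [-0.0016  0.0003  0.0004]
[  4.2  -0.7 193.9]
```

View pics/s6.png

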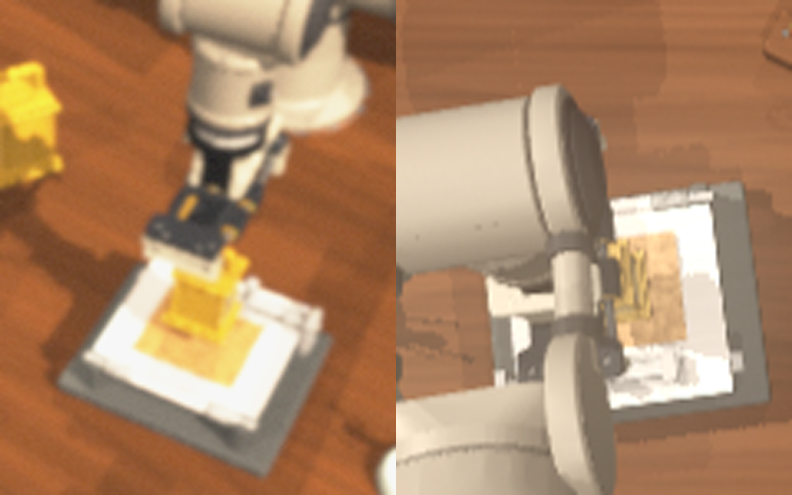

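The clock hangs above the middle of the cork, square to the plate. Lowering until I feel contact.

```bash
python3 -m crank '[[0.003,0.0058,0.03,-0.0016,0,0,0],[0.003,0.0058,0.06,-0.0016,0,0,0],[0.003,0.0058,0.09,-0.0016,0,0,0],[0.003,0.0058,0.11,-0.0016,0,0,0],[0.003,0.0058,0.12,-0.0016,0,0,0],[0.003,0.0058,0.12,-0.0016,0,0,0]]'; python3 -c "
from h import *
o=st();to(w(5.5,0,160),rotd(8.8));print(loc(o['ee_pos']))"
```

```text
time: 20.2
ee_pos: [536.2, 176.8, 165.2]
ee_rot: [2.042, 2.385, 0.002]
wrist_force: [0.0, -0.6, -4.0]
finger_gap: 8.2
20.2 [536.2 176.8 165.2] [2.042e+00 2.385e+00 2.000e-03] F [ 0.  -0.6 -4. ] M [ 0.01 -0.12  0.05] gap 8.2
shift [-0.0006 -0.0036  0.0207] turn [0.0007 0.0003 0.0004]
[  6.4   0.2 165.2]
```

```bash
python3 -m crank '[[0,-0.003,0.006,0.0007,0,0,0],[0,-0.003,0.012,0.0007,0,0,0],[0,-0.003,0.012,0.0007,0,0,0]]'; python3 -m crank '[[0,0,0.004,0,0,0,0],[0,0,0.004,0,0,0,0]]'
```

```text
time: 20.5
ee_pos: [535.4, 176.7, 162.1]
ee_rot: [2.043, 2.386, -0.001]
wrist_force: [0.1, 0.8, -3.9]
finger_gap: 7.7
time: 20.7
ee_pos: [535.4, 176.7, 161.1]
ee_rot: [2.043, 2.386, -0.001]
wrist_force: [0.5, -0.3, -3.2]
finger_gap: 8.1
```

```bash
python3 -m crank '[[0,0,0.003,0,0,0,0],[0,0,0.003,0,0,0,0]]'
```

```text
time: 20.9
ee_pos: [535.3, 176.7, 160.3]
ee_rot: [2.043, 2.386, -0.001]
wrist_force: [-1.0, -0.3, -4.0]
finger_gap: 7.7
```

```bash
python3 -m crank '[[0,0,0.003,0,0,0,0],[0,0,0.003,0,0,0,0]]'
```

```text
time: 21.1
ee_pos: [535.5, 176.6, 159.9]
ee_rot: [2.042, 2.386, -0.001]
wrist_force: [0.1, -0.3, -1.3]
finger_gap: 8.3
```

```bash
python3 -m crank '[[0,0,0.001,0,0,0,0],[0,0,0.001,0,0,0,0]]' 10; python3 -m crank '[[0,0,0,0,0,0,10],[0,0,0,0,0,0,20],[0,0,0,0,0,0,32],[0,0,0,0,0,0,42],[0,0,0,0,0,0,42]]'; python3 - <<'E'
from h import *
o=st();print(loc(o['ee_pos']))
E
```

```text
time: 21.3
ee_pos: [535.6, 176.6, 159.9]
ee_rot: [2.042, 2.385, -0.0]
wrist_force: [-0.2, -0.6, -1.3]
finger_gap: 8.3
time: 21.8
ee_pos: [535.8, 176.7, 160.0]
ee_rot: [2.042, 2.385, 0.001]
wrist_force: [0.4, -0.5, 0.8]
finger_gap: 35.8
21.8 [535.8 176.7 160. ] [2.042e+00 2.385e+00 1.000e-03] F [ 0.4 -0.5  0.8] M [ 0.02 -0.05  0.05] gap 35.8
[6.0e+00 1.0e-01 1.6e+02]
```

Released. Rising straight up, then swinging clear to look.

```bash
python3 -m crank '[[0,0,-0.04,0,0,0,42],[0,0,-0.12,0,0,0,42],[0,0,-0.24,0,0,0,42],[0,0,-0.36,0,0,0,42],[0,0,-0.48,0,0,0,42],[-0.15,-0.1,-0.48,0,0,0,42],[-0.35,-0.2,-0.48,0,0,0,42],[-0.55,-0.3,-0.48,0,0,0,42],[-0.75,-0.3,-0.48,0,0,0,42],[-0.95,-0.35,-0.48,0,0,0,42],[-0.95,-0.35,-0.48,0,0,0,42],[-0.95,-0.35,-0.48,0,0,0,42]]'; python3 - <<'E'
from h import *
o=st()
f=viewer.grab_frame("scene");g=viewer.grab_frame("top")
cv2.imwrite("pics/f_s.png",cv2.resize(f["image"][100:300,150:400],None,fx=3,fy=3,interpolation=cv2.INTER_CUBIC))
cv2.imwrite("pics/f_t.png",cv2.resize(g["image"][100:300,80:440],None,fx=2.2,fy=2.2,interpolation=cv2.INTER_CUBIC))
def cloud(f):
    rr,cc=np.mgrid[0:384,0:512];d=f["range_z"];K=f["K"]
    p=np.stack([(cc-K[0,2])/K[0,0]*d,(rr-K[1,2])/K[1,1]*d,d],-1);T=f["world_from_camera"]
    return p@T[:3,:3].T+T[:3,3]
for n,h in(("t",g),("s",f)):
    C=cloud(h);c,s=np.cos(SYAW),np.sin(SYAW)
    L=np.stack([c*(C[...,0]-SX)+s*(C[...,1]-SY),-s*(C[...,0]-SX)+c*(C[...,1]-SY),C[...,2]],-1)
    m=(abs(L[...,0])<60)&(abs(L[...,1])<60)&(L[...,2]>140)&(L[...,2]<162);t=L[m][:,:2].astype(np.float32)
    print(n,"case",len(t),cv2.minAreaRect(t),L[m][:,2].mean())
    m=(abs(L[...,0])<60)&(abs(L[...,1])<60)&(L[...,2]>170)&(L[...,2]<190);t=L[m];print(" handle",len(t),t.mean(0).round(1))
    m=(abs(L[...,0]-50)<10)&(abs(L[...,1])<60)&(L[...,2]>50)
    m2=(abs(L[...,0]+40)<6)&(abs(L[...,1])<70)&(L[...,2]>50)&(L[...,2]<75);print(" plate z at +50,-40",np.median(L[m][:,2]).round(1),np.median(L[m2][:,2]).round(1))
    for q in("waste_bin","key_block","oiler_stand"):
        for mk in nets.mark_of(q,"top" if n=="t" else "scene")[:1]:
            r,cc=mk["pixel"];print(" ",q,round(mk["conf"],2),np.round((r,cc)))
E
```

```text
time: 23.0
ee_pos: [485.7, -73.0, 280.8]
ee_rot: [2.046, 2.381, 0.001]
wrist_force: [-0.5, 0.2, 0.1]
finger_gap: 38.8
23.0 [485.7 -73.  280.8] [2.046e+00 2.381e+00 1.000e-03] F [-0.5  0.2  0.1] M [ 0.04 -0.17  0.01] gap 38.8
t case 416 ((5.405366897583008, -0.052684783935546875), (66.17767333984375, 56.4202766418457), 89.21410369873047) 150.21348968160117
 handle 66 [  4.9  -1.5 180.1]
 plate z at +50,-40 66.8 66.9
  waste_bin 0.74 [262. 404.]
  oiler_stand 0.59 [205. 114.]
s case 213 ((8.549036026000977, 0.47458648681640625), (54.94594955444336, 67.31019592285156), 2.898228883743286) 150.31484284488621
 handle 39 [  7.6   1.1 178.8]
 plate z at +50,-40 67.1 66.2
  waste_bin 0.64 [137. 205.]
  key_block 0.54 [243. 222.]
  oiler_stand 0.9 [258. 364.]
```

View pics/f_s.png

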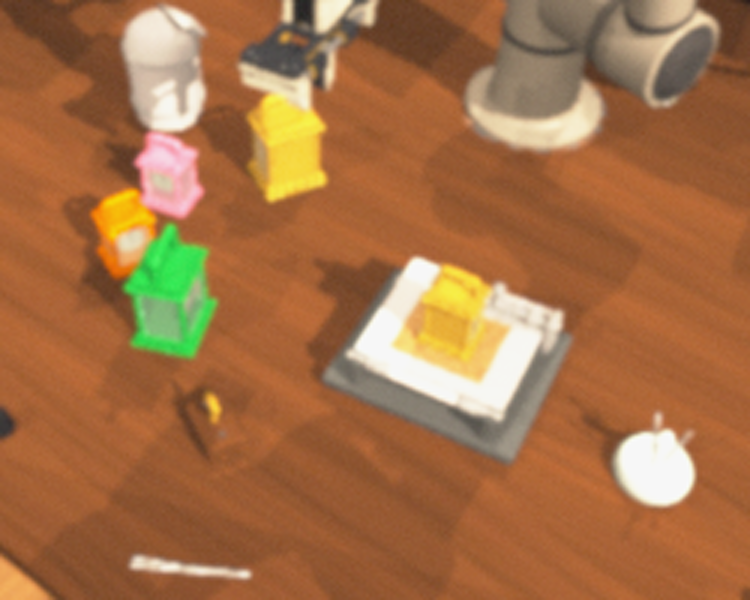

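View pics/f_t.png

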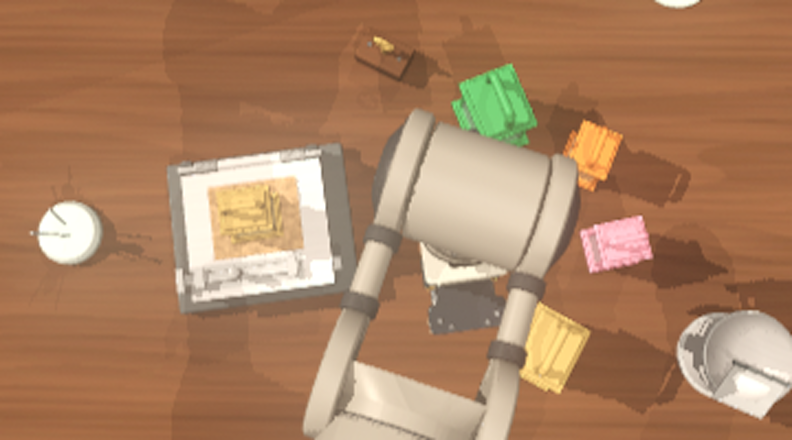

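Scene view: the clock stands upright mid-cork at (455,315), the plate is level, and the bolt runs into the keeper at (550,325). The bin, key block and oiler stand are where they were in both views. The arm is clear, so I'm handing in.

```bash
python3 -c "
from station import finish_job
print(finish_job())"
```

```text
the job is handed in; nothing more can be done
None
```

The plate is bolted level and the clock is standing upright on the middle of its cork pad. I handed the job in after about 23 s of the 72 s allowed.

- **Pressing and bolting:** I pressed the plate onto its stops with the fingertips on the bar, 14.1 N at most in the readings. The bolt then slid about 22 mm to its end stop without catching in the keeper. The last nudge, to confirm it was fully home, met 11 N sideways.
- **Clock:** I took the smaller gold clock by its handle, set it down and let it go.
- **Last checks:** Plate heights fore and aft of the clock agree within 1 mm, so it stays level by itself under the clock. The two cameras place the clock's centre 5.4 and 8.5 mm from the stand's centre along x and within 0.5 mm along y. The pad's centre should be at 7 mm and measured about 4 mm, so the clock is within about 4 mm of the middle and square to the plate.
- **Other things:** The bin, key block and oiler stand appear unmoved in both pictures. The key block was not found by the network in the last top picture, but it is visible there in its place. The arm was clear and touching nothing at hand-in.

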